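# Wedge a two-way radio up off its rests and hold it

### The arm

A 6-joint arm with a two-finger parallel gripper is mounted at the origin on the work surface. World frame = base frame: x ahead of the robot, y to its left, z up, the work surface at z = 0. Lengths are in m, angles in rad, forces in N, time in s.
With the tool pointing down it reaches from about 0.4 to 0.925 m from the base axis. Payload 12.5 kg.
Tool frame: the origin (TCP) lies at the very end of the fingers, on their centre line; the grasp point (between the pads) lies 19 mm behind it (bot.pinch_z is the distance from the TCP to the grasp point, in m); z points along the fingers, y is the line along which they close (so a half turn about z gives the same grasp; the last joint's range is limited). The gripper opens to 95 mm and grips with 3 to 60 N. Pads are 20 mm wide; open, the fingers measure 119 mm over their backs; the gripper's body (75 mm by 180 mm) begins 59 mm behind the grasp point.
Start: joints at [-1.218, 0.491, 1.559, -0, 1.092, -0.106], TCP at [0.277, -0.56, 0.215] pointing down, gripper open.
Joint ranges: [-3.1, 3.1], [-0.84, 2.19], [0.05, 2.79], [-1.13, 4.28], [0.06, 2.93], [-2.69, 2.69]. Speed limits (rad/s): [2.22, 2.22, 2.79, 3.14, 3.14, 3.14].

### API

Orientations are given as a rotation vector (axis times angle).
In Python, from station import bot, vision gives the robot as it stands.
- The arm moves only by the shell command python3 -m crank 'ROWS'. ROWS is JSON, a list that holds one entry, the list of rows, each a list of 5 numbers: the shift along the world's x, y, z in cm, then the turn about the world's z in rad, then the finger opening in cm, from 0 to 9.51. A call has 1 to 10 rows; each row shifts and turns the commanded pose from where the row before left it; what a row does not reach is not made up. A row lasts 1/10 s, in which the tool goes at most 50 mm and 8.59 degrees, less where a joint would pass 70% of its speed; a pose out of reach is approached as far as the arm can. A call with a gripper value outside its range is refused whole. The fingers move at their own pace and stop on an object; the grip force is fixed at half the most. Time passes only in rows, so rows that do not move let the fingers close. It gives the time, the measured TCP pose, the force, the opening and the grip force at its end, in the units of the state.
- bot.sense(): the state, without advancing time (a new reading comes with each control period).
- vision.read_camera(name): name is "scene" or "top" or "wrist"; returns a dict with "color" (400x640x3 uint8, red, green, blue), "fx", "fy", "cx", "cy" (pixels), "R" (3x3) and "t" (3): a world point X has camera coordinates R X + t; the wrist camera has in their place "tool_from_camera" (4x4, takes a point from camera to tool coordinates, whose origin is the TCP and whose axes are the flange's). Camera axes: x right, y down, z forward; pixel columns grow to the right and rows downward; lengths in m; the calibration is good to about 2 mm. A picture is of the moment at which its call begins: read the wrist's pose just before it. There is no depth.
- bot.sign_off(): hands the job in; it is judged then, once.
The state is a dict: "time": time; "joints": joint angles; "dq": joint speeds; "effort": joint torques, N m; "eef_pos": TCP position; "eef_rot": TCP orientation; "ft_force": force on the tool from outside, world axes, zero at the start; "torque": the same for the moment, N m; "finger_gap": opening from 0.0 (shut) to 1.0 (fully open); "gripper_force": force on a finger pad.
Only numpy, scipy, OpenCV 4.12 (cv2) and the standard library are available. Lean on these libraries where they do the work, as an engineer would, in place of code of your own. Each camera call takes 0.05 s, during which the arm holds its last target. There are 200 camera calls.

### The job

With the upright stub mallet, knock the sprung stop pin of the radio's base plate down flush with the plate, then stand the mallet back upright on the bench. Then take the wooden wedge by its post and slide it, thin end first and flat on the plate, over the sunk pin and under the middle of the radio's front bar until the front just lifts off its rests (about 6 mm, less than 10), and finish while holding the wedge there, so that a colleague can tighten the bracket. Do not touch the radio or the pin with the gripper, and leave the other things on the bench where they are.

Things in the scene. Friction and masses are not known exactly. Their poses are not given: they have to be found in the camera images.
- station: Grey plate fixed to the bench, 300 x 220 x 10 mm, carrying radio, bracket and stop pin. Origin: centre of its underside, on the bench; z up. Its +x runs from the plate's open front to the back of the radio: the wedge is pushed along +x on the line y = 0. Radio's front bar at x = -20, pin at x = -75. Two rests (x = -20, y = -62 and 62, 24 mm above the bench) carry the bar; 108 mm free between them.
- radio_bar (a point): Middle of the underside of the steel bar (8 mm in diameter) along the lower front edge of the black radio (160 deep x 150 wide x 50 mm high, 0.8 kg); 24 mm above the bench when on its rests; moves with the radio. Knobs stand out 14 mm before the bar. Radio top: 80 mm above the bench. About 4 N lifts the bar.
- radio (a joint): Angle of the radio about its pivot at its back: 0 lying on its rests, grows as the front rises; the bar is 145 mm from the pivot, so 0.041 rad is 6 mm of lift. The radio sinks back by its own weight when not supported.
- pin_top (a point): Centre of the top face of the round upright steel stop pin, 12 mm in diameter: 26 mm above the bench (16 mm above the plate) when fully up, 10 mm when flush with the plate.
- pin (a joint): How far the pin has been driven down: 0 fully up (starts at 0 to 4 mm), 0.016 m flush with the plate. It needs 9 to 10 N to move (a light spring and a stiff friction sleeve) and stays where it is driven.
- wedge: Hardwood wedge 134 x 40 mm, 0.15 kg. Origin: centre of underside; +x to the thin end, which is 4 mm thick (x = 67) with a 3 mm bevel below. The ramp rises evenly to 28 mm at x = -29, then level to x = -67, where a square post 20 x 20 mm stands at x = -48, y = 0, top at z = 73. The ramp meets the bar 40 mm behind the thin end and lifts it 1 mm per 4 mm more push, with 5 to 15 N.
- wedge_grip (a point): Grip point of the wedge: on the post's axis, 53 mm above the wedge's underside. The post's sides run along the wedge's x and y.
- mallet: Short upright mallet of 0.25 kg standing on its head: black rubber head, 44 mm in diameter and 40 mm high, its flat lower face strikes; round wooden handle above it, 24 mm in diameter, to 112 mm. Origin: centre of the striking face; z up along the handle.
- mallet_grip (a point): Grip point of the mallet: on the handle's axis, 82 mm above the striking face.
- shim_block: Bystander: flat wooden block 32 x 32 x 12 mm on a front corner of the plate. Origin: centre of underside.
- radio_mic: Bystander: grey hand microphone 58 x 78 x 28 mm. Origin: centre of underside.
- antenna_base: Bystander: black round antenna foot, 60 mm in diameter, with a stub 55 mm high. Origin: centre of underside.
- battery_pack: Bystander: black battery pack 55 x 105 x 30 mm. Origin: centre of underside.
- screwdriver: Bystander: screwdriver 190 mm long, lying along its x, handle to -x.
- cup: Bystander: white cup, 76 mm across, 92 mm high. Origin: centre of underside.
- power_meter: Bystander: dark meter box 100 x 65 x 45 mm with a round socket on each end. Origin: centre of underside.
Not all that is in view belongs to the job. Of the things shaped like the wedge, the wooden one is meant.

How it is judged:
On the way, in this order (a step that is already met when the one before it is completed fails the run):
1. the pin is driven down flush with the plate by the mallet held in the gripper (value of joint pin above 0.0145 m and contact force between mallet and pin above 0.5 N and contact force between the fingers and mallet above 1 N), for 0.02 s.
2. the mallet stands upright on the bench again, released (angle between mallet's own z axis and vertical below 0.15 rad and height (world z) of mallet below 0.006 m and contact force between each of the arm, the fingers and mallet below 0.5 N), for 0.2 s.
At the end, for the whole second after the job is handed in: Gripper holds the wedge (over 2 N), flat on the plate (4 mm, 0.1 rad, 30 mm of its middle line), carrying the radio (over 1 N) at tilt 0.020 to 0.070 rad (3 to 10 mm), still; pin flush within 1.5 mm; mallet upright on the bench, released; radio untouched by the robot (all of step 2 and value of joint pin above 0.0145 m and value of joint radio between 0.02 and 0.07 rad and velocity of joint radio between -0.05 and 0.05 rad/s and contact force between wedge and radio above 1 N and contact force between the fingers and wedge above 2 N and contact force between each of the fingers, the arm and radio below 0.5 N and angle between wedge's own z axis and vertical below 0.1 rad and z of wedge in the frame of station between 0.007 and 0.014 m and y of wedge in the frame of station between -0.03 and 0.03 m and linear speed of wedge below 0.02 m/s); the arm keeps its last pose, push and grip.
It fails at once if the robot touches the radio (contact force between any of the fingers, the arm and radio above 3 N).
It fails at once if the robot touches the pin directly (contact force between any of the fingers, the arm and pin above 1 N).
It fails at once if a bystander is moved by more than 30 mm (distance of any of shim_block, radio_mic, antenna_base, battery_pack, screwdriver, cup, power_meter from where it was at the start of the episode above 0.03 m).
It also fails if it takes over 58 s, if anything falls off the work surface, if the arm or the gripper's body presses on something with over 40 N, if the wrist force passes 120 N, or if a joint passes its speed limit or range.

## Working session

There is one attempt and no reset: what is moved stays moved. The work goes in short steps, Python scripts to look and compute and a shell command to move; the robot and the scene stay as the last step left them, time stands still between calls to the robot, and variables do not carry over. Pictures are saved under pics/ and viewed, at most 12 in all, crops included, and the job is handed in when it is done.

```bash
ls; mkdir -p pics; cat > h.py <<'E'
import sys; sys.path.insert(0,'.')
import numpy as np, cv2
from station import bot, vision
def snap(name,f):
    c=vision.read_camera(name); cv2.imwrite('pics/'+f,cv2.cvtColor(c['color'],cv2.COLOR_RGB2BGR)); 
    np.save('pics/'+f+'.npy',{k:v for k,v in c.items()},allow_pickle=True); return c
E
python3 - <<'E'
from h import *
for n in('scene','top'):
    c=snap(n,n+'1.png'); print(n,c['fx'],c['fy'],c['cx'],c['cy'],np.round(c['R'],3).tolist(),np.round(c['t'],3))
s=bot.sense(); print(s['time'],s['eef_pos'],s['eef_rot'],s['finger_gap'],bot.pinch_z)
E
```

```text
pics
scene 505.7384249290708 505.7384249290708 324.1422071014162 206.7159035151517 [[0.877, 0.48, -0.011], [0.312, -0.588, -0.747], [-0.365, 0.651, -0.665]] [-0.49  -0.102  1.755]
top 510.3918227404935 510.3918227404935 313.2651989311137 202.15105358449333 [[0.06, -0.998, 0.005], [-0.974, -0.059, -0.217], [0.217, 0.008, -0.976]] [-0.018  0.55   1.563]
0.1 [ 0.27672303 -0.56015636  0.2141063 ] [-3.05829829e+00 -7.14096425e-01  2.14805601e-04] 1.0003169424686973 0.0188
```

View pics/scene1.png

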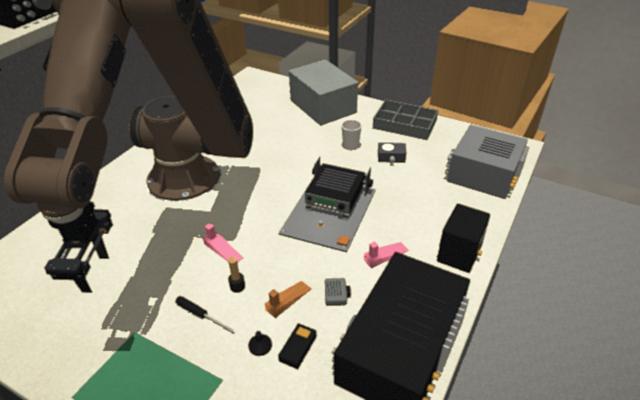

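View pics/top1.png

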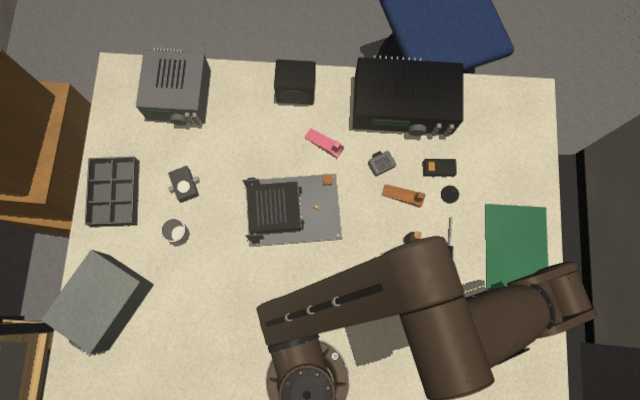

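The wedge-shaped things are the wooden one at scene (287,298) / top (403,195), a pink one at scene (221,243), and a pink one at scene (385,253) / top (324,143). I choose the wooden one. The mallet is at scene (236,275) / top (412,238), and the pin is at scene (320,224) / top (316,207). Next I'll take close crops of these.

```bash
python3 - <<'E'
import cv2,numpy as np
t=cv2.imread('pics/top1.png'); s=cv2.imread('pics/scene1.png')
a=cv2.resize(t[165:255,240:440],None,fx=4,fy=4,interpolation=cv2.INTER_CUBIC)
cv2.imwrite('pics/topcrop.png',a)
b=cv2.resize(s[175:325,200:400],None,fx=4,fy=4,interpolation=cv2.INTER_CUBIC)
cv2.imwrite('pics/scenecrop.png',b)
E
```

```text
(no output)
```

View pics/topcrop.png

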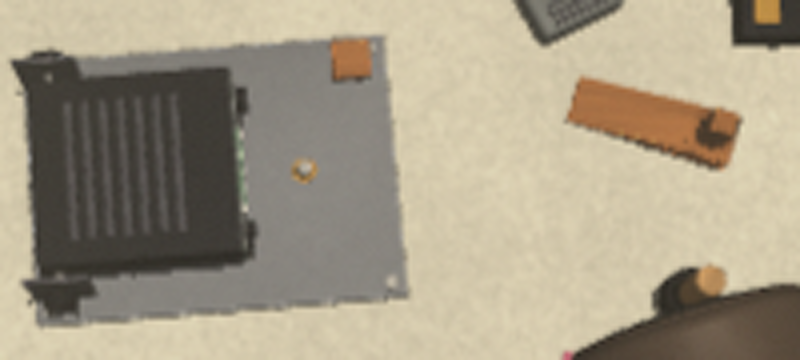

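View pics/scenecrop.png

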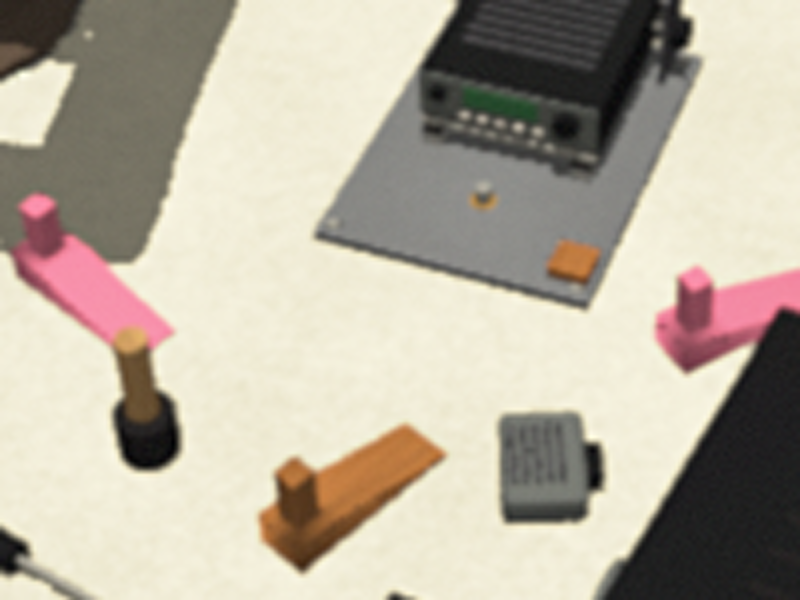

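The crops confirm it: the brown wooden wedge has its post top at topcrop (725,122) / scenecrop (296,468). The mallet handle top is at (711,280) / (131,337), and the pin top is at (305,170) / (484,188), inside an orange ring. Now I'll triangulate these points.

```bash
cat >> h.py <<'E'
def P(c):
    return np.array([[c['fx'],0,c['cx']],[0,c['fy'],c['cy']],[0,0,1]])@np.c_[c['R'],c['t']]
def tri(cs,ps):
    A=np.vstack([[p[0]*P(c)[2]-P(c)[0],p[1]*P(c)[2]-P(c)[1]] for c,p in zip(cs,ps)])
    return np.linalg.lstsq(A[:,:3],-A[:,3],rcond=None)[0]
def atz(c,p,z):
    M=P(c); H=np.c_[M[:,:2],M[:,2]*z+M[:,3]]; q=np.linalg.solve(H,[p[0],p[1],1]); return q[:2]/q[2]
def proj(c,X):
    q=P(c)@np.r_[X,1]; return q[:2]/q[2]
E
cat > m.py <<'E'
from h import *
T=np.load('pics/top1.png.npy',allow_pickle=True).item(); S=np.load('pics/scene1.png.npy',allow_pickle=True).item()
u=lambda p,o:(np.array(p)+.5)/4-.5+o
t=lambda *p:u(p,[240,165]); s=lambda *p:u(p,[200,175])
pr={'mallet(.112)':(t(711,280),s(131,337)),'post(.073)':(t(725,122),s(296,468)),'pin(.022-.026)':(t(305,168),s(484,187)),
'shim(.022)':(t(352,58),s(573,261)),'frontA(.010)':(t(385,37),s(587,300)),'frontB(.010)':(t(409,297),s(317,235)),'backA':(t(20,60),s(702,62)),'thinA(.004)':(t(581,77),s(445,455)),'thinB':(t(567,122),s(406,424))}
for k,(a,b) in pr.items():
    X=tri([T,S],[a,b]); print(k,np.round(X,4),'err',np.round(proj(T,X)-a,1),np.round(proj(S,X)-b,1))
c=[atz(T,t(*p),.010) for p in((385,37),(409,297),(40,325))]
print('plate corners top cam',np.round(c,4),np.linalg.norm(c[0]-c[1]),np.linalg.norm(c[1]-c[2]))
print('scene',np.round([atz(S,s(*p),.010) for p in((587,300),(317,235),(702,62))],4))
print('mallet base circle', atz(S,s(149,440),.0), 'wedge back bottom',[atz(S,s(*p),0) for p in((304,571),(445,456))])
E
python3 m.py
```

```text
mallet(.112) [ 0.4563 -0.3065  0.1145] err [-0.1 -0.1] [-0.1  0. ]
post(.073) [ 0.59   -0.3228  0.0769] err [-0.2 -0.2] [-0.3  0.1]
pin(.022-.026) [0.5432 0.006  0.0261] err [-0.1 -0.1] [-0.1  0. ]
shim(.022) [ 0.6379 -0.0278  0.0218] err [0.1 0.2] [ 0.2 -0.1]
frontA(.010) [ 0.6608 -0.0533  0.0148] err [-0.1 -0.2] [-0.3  0.1]
frontB(.010) [ 0.4466 -0.0835  0.0076] err [-0.3 -0.3] [-0.5  0.1]
backA [0.6216 0.2453 0.0058] err [0.5 0.8] [ 0.9 -0.3]
thinA(.004) [ 0.638  -0.2186  0.0051] err [0.1 0.1] [ 0.2 -0. ]
thinB [ 0.5997 -0.2078  0.0044] err [-0.1 -0.1] [-0.1  0. ]
plate corners top cam [[ 0.6615 -0.054 ]
 [ 0.4451 -0.0843]
 [ 0.4045  0.211 ]] 0.21843591059416304 0.29807677736418614
scene [[ 0.6594 -0.0486]
 [ 0.4491 -0.0844]
 [ 0.6213  0.2377]]
mallet base circle [ 0.4487956  -0.30042891] wedge back bottom [array([ 0.602344  , -0.34172466]), array([ 0.63579728, -0.21619612])]
```

Every point is consistent: pin top z 26 mm, mallet top 114 mm, post 77 mm (73 given), plate 298 x 218 mm with yaw about 97.9°. The pin also agrees with the plate's frame. Now I'll move over the mallet and turn the closing axis to station y.

```bash
python3 -m crank '[[[2,2.8,0,0.139,7],[2,2.8,0,0.139,7],[2,2.8,0,0.139,7],[2,2.8,0,0.139,7],[2,2.8,0,0.139,7],[2,2.8,0,0.139,7],[2,2.8,0,0.139,7],[2,2.8,0,0.139,7],[2,2.8,0,0.139,7],[0,0,0,0,7]]]'
python3 - <<'E'
from h import *
from scipy.spatial.transform import Rotation as R
s=bot.sense(); c=snap('wrist','w1.png'); t=np.load; print(s['eef_pos'],s['ft_force'])
M=R.from_rotvec(s['eef_rot']).as_matrix(); print(np.degrees(np.arctan2(M[1,1],M[0,1])),s['joints'])
print(c['tool_from_camera'])
c2=snap('top','top2.png')
E
```

```text
time: 1.1
eef_pos: [0.4583, -0.3055, 0.2145]
eef_rot: [-2.053, -2.378, -0.001]
ft_force: [-0.0, -1.3, 0.0]
finger_gap: 0.738
gripper_force: 0.0
[ 0.45830437 -0.30553823  0.21450201] [-0.00596376 -1.2514471   0.00162297]
8.391291185309635 [-7.08221583e-01  3.86082941e-01  1.74196281e+00  6.81583717e-04
  1.01411832e+00 -8.55037560e-01]
[[-8.12036348e-05 -9.70293711e-01 -2.41929963e-01  6.87844484e-02]
 [ 9.99999663e-01  1.18789400e-04 -8.12070619e-04 -4.68057124e-04]
 [ 8.16685730e-04 -2.41929948e-01  9.70293375e-01 -1.70148771e-01]
 [ 0.00000000e+00  0.00000000e+00  0.00000000e+00  1.00000000e+00]]
```

View pics/w1.png

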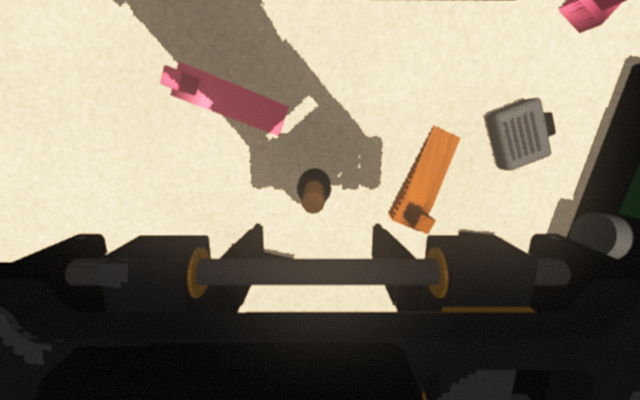

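The wrist view shows the mallet handle top at (314,201), centred between the fingers (column ~319). The wooden wedge's post top is at about (427,217), and its thin end runs from (437,126) to (459,137).

```bash
cat >> h.py <<'E'
from scipy.spatial.transform import Rotation as Rot
def wcam(c,pos,rot):
    W=np.eye(4); W[:3,:3]=Rot.from_rotvec(rot).as_matrix(); W[:3,3]=pos
    V=np.linalg.inv(W@c['tool_from_camera']); return {**c,'R':V[:3,:3],'t':V[:3,3]}
E
python3 - <<'E'
from h import *
s=bot.sense(); c=wcam(np.load('pics/w1.png.npy',allow_pickle=True).item(),s['eef_pos'],s['eef_rot'])
S=np.load('pics/scene1.png.npy',allow_pickle=True).item()
print('mallet',atz(c,(314,201),.112),'head top',atz(c,(314,185),.04)); 
sp=(np.array([131,337])+.5)/4-.5+[200,175]; print(tri([c,S],[(314,201),sp]))
sp=(np.array([296,468])+.5)/4-.5+[200,175]; print('post',atz(c,(428,221),.073),tri([c,S],[(428,221),sp]))
print('thin',atz(c,(436,126),.004),atz(c,(460,137),.004))
E
```

```text
mallet [ 0.45261545 -0.30640004] head top [ 0.45130449 -0.30360173]
[ 0.45433413 -0.30503564  0.11206798]
post [ 0.58803419 -0.32123089] [ 0.58862069 -0.32026329  0.07340885]
thin [ 0.59926945 -0.21043916] [ 0.63401356 -0.21974085]
```

Mallet at (0.453, -0.3055), height 112 mm, all views agreeing. Descend and grip.

```bash
python3 -m crank '[[[-0.5,0,-3,0,7],[0,0,-4,0,7],[0,0,-4,0,7],[0,0,-4.1,0,7],[0,0,0,0,7],[0,0,0,0,1],[0,0,0,0,1],[0,0,0,0,1],[0,0,0,0,1],[0,0,0,0,1]]]'
```

```text
time: 2.2
eef_pos: [0.4521, -0.3086, 0.0646]
eef_rot: [2.061, 2.369, 0.0]
ft_force: [-0.6, -0.3, -0.3]
finger_gap: 0.372
gripper_force: 0.0
```

```bash
python3 -m crank '[[[0,0,0,0,1],[0,0,0,0,1],[0,0,0,0,1],[0,0,0,0,1],[0,0,0,0,1]]]'
```

```text
time: 2.7
eef_pos: [0.452, -0.3085, 0.0639]
eef_rot: [2.061, 2.37, 0.0]
ft_force: [0.3, 0.9, 6.1]
finger_gap: 0.251
gripper_force: 30.0
```

Gripped (24 mm, 30 N). Lift and carry it over the pin.

```bash
python3 -m crank '[[[0,0,4,0,1],[0,0,4,0,1],[1.1,3.9,0,0,1],[1.1,3.9,0,0,1],[1.1,3.9,0,0,1],[1.2,3.9,0,0,1],[1.2,3.9,0,0,1],[1.2,3.9,0,0,1],[1.1,3.9,0,0,1],[1.1,3.8,0,0,1]]]'
python3 -m crank '[[[0,0,0,0,1],[0,0,0,0,1]]]'
python3 - <<'E'
from h import *
c=snap('scene','s3.png'); s=c['color'][...,::-1][130:280,230:430]; t=snap('top','t3.png')['color'][...,::-1][150:260,230:380]
print(bot.sense()['eef_pos'])
a=cv2.resize(s,None,fx=4,fy=4,interpolation=cv2.INTER_CUBIC)
cv2.imwrite('pics/s3c.png',a)
E
```

```text
time: 3.7
eef_pos: [0.5426, 0.0044, 0.1431]
eef_rot: [-2.061, -2.37, 0.001]
ft_force: [0.6, -0.4, -2.8]
finger_gap: 0.248
gripper_force: 30.0
time: 3.9
eef_pos: [0.5424, 0.0034, 0.143]
eef_rot: [-2.059, -2.372, 0.001]
ft_force: [0.4, 1.1, -3.4]
finger_gap: 0.251
gripper_force: 30.0
[0.54236887 0.00201436 0.14325085]
```

View pics/s3c.png

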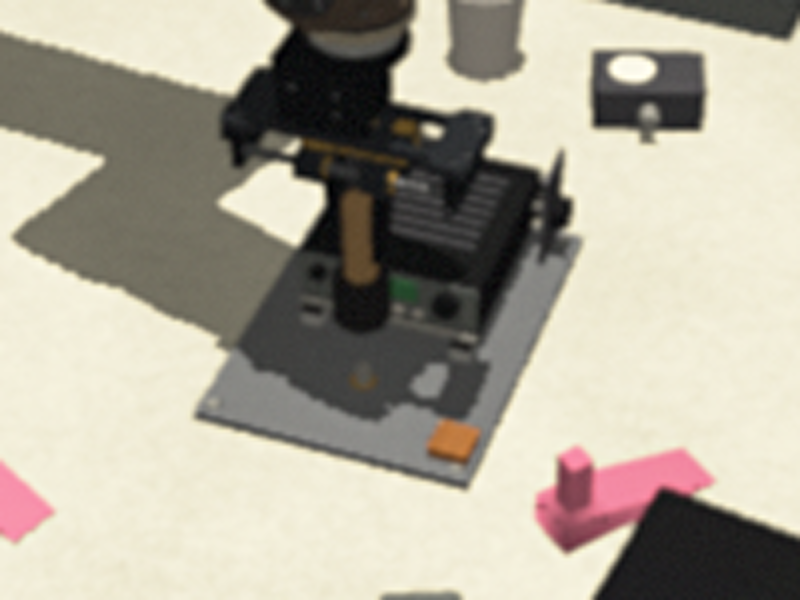

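The mallet is held upright above the pin (crop (362,375)), clear of the radio and shim. Press down.

```bash
python3 -m crank '[[[0,0,-2.5,0,1],[0,0,-2.3,0,1],[0,0,-0.4,0,1],[0,0,-0.4,0,1],[0,0,-0.4,0,1],[0,0,-0.4,0,1]]]'
python3 -m crank '[[[0,0,-0.3,0,1],[0,0,-0.2,0,1],[0,0,0,0,1]]]'
```

```text
time: 4.6
eef_pos: [0.5429, 0.002, 0.0808]
eef_rot: [2.061, 2.369, 0.0]
ft_force: [-4.1, -2.6, 5.4]
finger_gap: 0.248
gripper_force: 30.0
time: 4.9
eef_pos: [0.543, 0.0022, 0.0757]
eef_rot: [2.061, 2.369, 0.001]
ft_force: [-2.1, -0.4, 0.3]
finger_gap: 0.249
gripper_force: 30.0
```

```bash
python3 -m crank '[[[0,0,-0.2,0,1],[0,0,0,0,1]]]'; python3 -m crank '[[[0,0,-0.2,0,1],[0,0,0,0,1]]]'
```

```text
time: 5.1
eef_pos: [0.5432, 0.0022, 0.0739]
eef_rot: [2.061, 2.369, 0.001]
ft_force: [-3.8, -1.8, 7.4]
finger_gap: 0.244
gripper_force: 30.0
time: 5.3
eef_pos: [0.5435, 0.0022, 0.0733]
eef_rot: [2.06, 2.368, 0.002]
ft_force: [-7.1, -2.8, 26.2]
finger_gap: 0.245
gripper_force: 30.0
```

The force stepped up to 26 N at TCP z = 73.3 mm, so the face is on the plate and the pin is flush. Lift and return the mallet to its place.

```bash
python3 -m crank '[[[0,0,3.5,0,1],[0,0,3.5,0,1],[-1.1,-3.9,0,0,1],[-1.1,-3.9,0,0,1],[-1.1,-3.9,0,0,1],[-1.2,-3.9,0,0,1],[-1.2,-3.9,0,0,1],[-1.2,-3.9,0,0,1],[-1.1,-3.9,0,0,1],[-1.1,-3.8,0,0,1]]]'
python3 -m crank '[[[0,0,-3,0,1],[0,0,-3,0,1],[0,0,-1,0,1],[0,0,0,0,1]]]'
```

```text
time: 6.3
eef_pos: [0.4513, -0.3103, 0.1412]
eef_rot: [2.061, 2.369, 0.0]
ft_force: [0.6, 0.8, -2.0]
finger_gap: 0.244
gripper_force: 30.0
time: 6.7
eef_pos: [0.4516, -0.3081, 0.0699]
eef_rot: [-2.061, -2.369, -0.0]
ft_force: [0.1, 0.4, -2.3]
finger_gap: 0.247
gripper_force: 30.0
```

```bash
python3 - <<'E'
from h import *
s=snap('scene','s4.png')['color'][...,::-1]
cv2.imwrite('pics/s4c.png',np.hstack([cv2.resize(s[190:250,280:380],(400,240),interpolation=3),cv2.resize(s[225:325,190:350],(384,240),interpolation=3)]))
E
```

```text
(no output)
```

View pics/s4c.png

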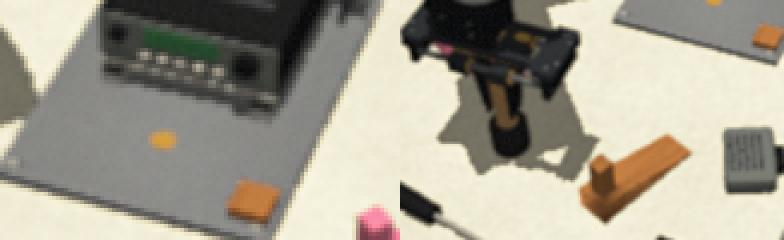

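The pin is flush, with only the orange disc left at crop (162,140). The mallet is upright 6 mm above its place. Lower it until it touches.

```bash
python3 -m crank '[[[0,0,-0.3,0,1],[0,0,-0.2,0,1],[0,0,-0.1,0,1],[0,0,0,0,1]]]'
```

```text
time: 7.15
eef_pos: [0.4519, -0.3084, 0.065]
eef_rot: [2.061, 2.37, 0.0]
ft_force: [-0.4, 0.1, -2.3]
finger_gap: 0.246
gripper_force: 30.0
```

```bash
python3 -m crank '[[[0,0,-0.1,0,1],[0,0,0,0,1]]]';python3 -m crank '[[[0,0,-0.1,0,1],[0,0,0,0,1]]]'
```

```text
time: 7.35
eef_pos: [0.4518, -0.3084, 0.0637]
eef_rot: [2.062, 2.37, 0.0]
ft_force: [0.9, 0.6, -3.1]
finger_gap: 0.249
gripper_force: 30.0
time: 7.55
eef_pos: [0.4519, -0.3084, 0.0634]
eef_rot: [2.061, 2.37, 0.0]
ft_force: [-1.4, 0.6, 6.6]
finger_gap: 0.247
gripper_force: 30.0
```

Touching the bench. Release, rise, and go over the wedge post, turning -0.40 rad.

```bash
python3 -m crank '[[[0,0,0,0,7],[0,0,0,0,7],[0,0,0,0,7],[0,0,0,0,7],[0,0,0,0,7],[0,0,0,0,7],[0,0,0,0,7],[0,0,4,0,7],[0,0,4,0,7],[0,0,4,0,7]]]'
python3 -m crank '[[[3.4,-0.3,0,-0.1,5],[3.4,-0.3,0,-0.1,5],[3.4,-0.3,0,-0.1,5],[3.4,-0.4,0,-0.1,5],[0,0,0,0,5],[0,0,0,0,5]]]'
python3 - <<'E'
from h import *
s=bot.sense(); c=snap('wrist','w5.png'); print(s['eef_pos'],s['eef_rot'])
d=snap('scene','s5.png')['color'][...,::-1]
im=c['color'][...,::-1].copy()
cv2.imwrite('pics/w5c.png',np.vstack([im[:330],cv2.resize(d[225:325,190:350],(640,260),interpolation=3)]))
np.save('pics/w5cam.npy',{**c,**dict(pos=s['eef_pos'],rot=s['eef_rot'])},allow_pickle=True)
E
```

```text
time: 8.55
eef_pos: [0.4516, -0.3082, 0.184]
eef_rot: [-2.061, -2.37, -0.0]
ft_force: [0.4, -1.3, 0.8]
finger_gap: 0.735
gripper_force: 0.0
time: 9.15
eef_pos: [0.5878, -0.321, 0.1819]
eef_rot: [-2.489, -1.915, 0.001]
ft_force: [-0.4, -0.4, -0.5]
finger_gap: 0.526
gripper_force: 0.0
[ 0.58777772 -0.32102522  0.18193303] [-2.48927676e+00 -1.91485050e+00  6.35071625e-04]
```

View pics/w5c.png

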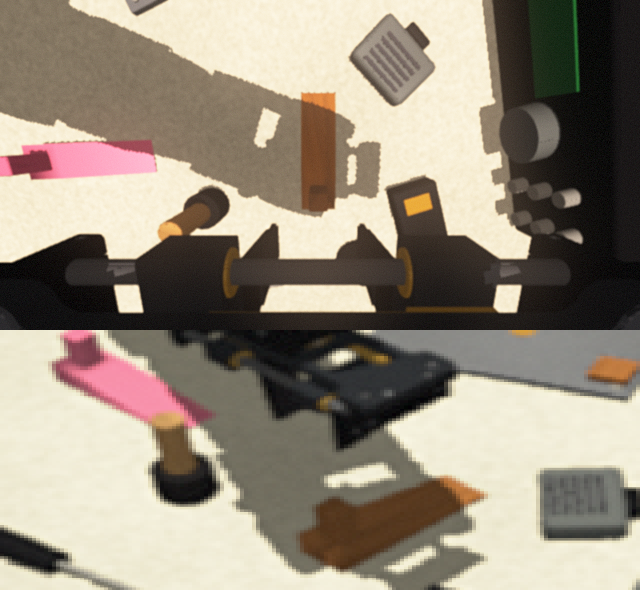

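The mallet stands upright and released. The wedge lies square with the tool and centred (column 318). Descend to its post.

```bash
python3 -m crank '[[[0,0,-4,0,5],[0,0,-4,0,5],[0,0,-4,0,5],[0,0,-2.7,0,5],[0,0,0,0,5],[0,0,0,0,1],[0,0,0,0,1],[0,0,0,0,1],[0,0,0,0,1],[0,0,0,0,1]]]'
python3 -m crank '[[[0,0,0,0,1],[0,0,0,0,1],[0,0,0,0,1]]]'
python3 - <<'E'
from h import *
s=bot.sense(); M=Rot.from_rotvec(s['eef_rot']).as_matrix(); print(np.degrees(np.arctan2(M[1,1],M[0,1])),s['joints'])
ya=np.radians(97.9);ex=np.array([np.cos(ya),np.sin(ya)]); pin=np.array([.5431,.0055]); o=pin+.075*ex
print('origin',o)
for xs in(-300,-250,-150,-119,-95,-75,-71): print('post at station x',xs,o+xs/1000*ex)
E
```

```text
time: 10.25
eef_pos: [0.5881, -0.3216, 0.0368]
eef_rot: [2.49, 1.913, 0.001]
ft_force: [-0.6, -0.2, 5.8]
finger_gap: 0.211
gripper_force: 30.0
time: 10.55
eef_pos: [0.5881, -0.3216, 0.0368]
eef_rot: [2.49, 1.913, 0.001]
ft_force: [-0.3, 0.5, 5.9]
finger_gap: 0.207
gripper_force: 30.0
-14.94200337919307 [-5.98815563e-01  7.52304871e-01  1.58641309e+00 -1.12901199e-04
  8.01456299e-01 -3.37949565e-01]
origin [0.53279166 0.07978821]
post at station x -300 [ 0.57402502 -0.21736463]
post at station x -250 [ 0.5671528  -0.16783916]
post at station x -150 [ 0.55340834 -0.06878821]
post at station x -119 [ 0.54914756 -0.03808242]
post at station x -95 [ 0.54584889 -0.01431019]
post at station x -75 [0.5431 0.0055]
post at station x -71 [0.54255022 0.00946204]
```

Post gripped (20 mm, 30 N). Lift, turn to the station line and carry the wedge to a landing spot with the thin end at about station x = -50.

```bash
python3 -m crank '[[[0,0,3,0,1],[0,0,3,0,1],[-0.5,4,0,0.067,1],[-0.5,4,0,0.067,1],[-0.6,4,0,0.067,1],[-0.6,4,0,0.067,1],[-0.5,4,0,0.067,1],[-0.5,3.8,0,0.065,1],[0,0,-1.5,0,1],[0,0,-1.5,0,1]]]'
python3 -m crank '[[[0,0,-1.2,0,1],[0,0,0,0,1],[0,0,0,0,1]]]'
python3 - <<'E'
from h import *
c=snap('scene','s6.png'); d=c['color'][...,::-1]
cv2.imwrite('pics/s6c.png',cv2.resize(d[140:270,260:420],(800,600),interpolation=3)[:, :])
E
```

```text
time: 11.55
eef_pos: [0.556, -0.0821, 0.0659]
eef_rot: [2.058, 2.372, 0.001]
ft_force: [-0.3, 0.0, -1.5]
finger_gap: 0.208
gripper_force: 30.0
time: 11.85
eef_pos: [0.5558, -0.0836, 0.0537]
eef_rot: [-2.062, -2.37, 0.0]
ft_force: [0.5, 0.2, -2.7]
finger_gap: 0.209
gripper_force: 30.0
```

View pics/s6c.png

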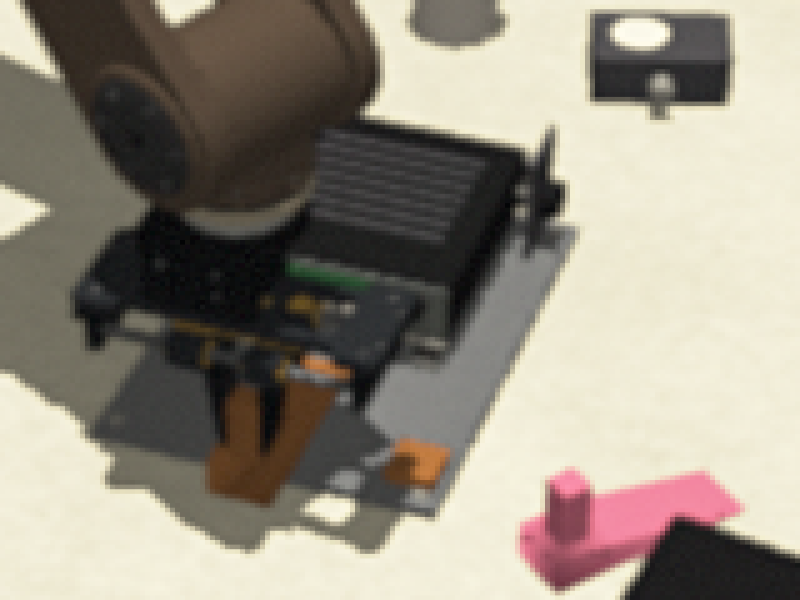

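The wedge is held level above the plate on the middle line, with the shim at (415,465) clear. Lower until it touches.

```bash
python3 -m crank '[[[0,0,-0.3,0,1],[0,0,-0.2,0,1],[0,0,0,0,1]]]';python3 -m crank '[[[0,0,-0.1,0,1],[0,0,0,0,1]]]';python3 -m crank '[[[0,0,-0.1,0,1],[0,0,0,0,1]]]'
```

```text
time: 12.2
eef_pos: [0.5558, -0.0835, 0.0486]
eef_rot: [2.062, 2.37, 0.0]
ft_force: [0.0, -0.7, -0.5]
finger_gap: 0.209
gripper_force: 30.0
time: 12.4
eef_pos: [0.5558, -0.0834, 0.0476]
eef_rot: [2.062, 2.37, 0.0]
ft_force: [0.6, 0.5, -0.8]
finger_gap: 0.208
gripper_force: 30.0
time: 12.6
eef_pos: [0.5559, -0.0834, 0.0467]
eef_rot: [2.062, 2.37, 0.0]
ft_force: [0.0, -0.2, 0.2]
finger_gap: 0.208
gripper_force: 30.0
```

In contact (force up from -2.7 N to 0). Slide along the station's +x.

```bash
python3 -m crank '[[[-0.14,1,0,0,1],[-0.14,1,0,0,1],[-0.14,1,-0.05,0,1],[-0.14,1,0,0,1],[-0.14,1,0,0,1],[-0.14,1,0,0,1],[0,0,0,0,1]]]'
python3 -m crank '[[[-0.07,0.5,0,0,1],[-0.07,0.5,0,0,1],[0,0,0,0,1]]]'
```

```text
time: 13.3
eef_pos: [0.5475, -0.0215, 0.0467]
eef_rot: [2.06, 2.371, 0.001]
ft_force: [0.7, 3.1, 6.1]
finger_gap: 0.207
gripper_force: 30.0
time: 13.6
eef_pos: [0.5463, -0.0121, 0.0467]
eef_rot: [2.06, 2.37, 0.001]
ft_force: [0.1, 2.1, 5.8]
finger_gap: 0.209
gripper_force: 30.0
```

```bash
python3 -m crank '[[[-0.06,0.4,0,0,1],[0,0,0,0,1]]]';python3 -m crank '[[[-0.06,0.4,0,0,1],[0,0,0,0,1]]]';python3 -m crank '[[[-0.06,0.4,0,0,1],[0,0,0,0,1]]]'
python3 - <<'E'
from h import *
d=snap('scene','s7.png')['color'].astype(int); e=np.load('pics/s6.png.npy',allow_pickle=True).item()['color'].astype(int)
g=lambda a:a[145:200,322:376].mean(2).astype(np.float64)
print(cv2.phaseCorrelate(g(e),g(d)))
E
```

```text
time: 13.8
eef_pos: [0.5459, -0.0087, 0.0467]
eef_rot: [2.06, 2.37, 0.001]
ft_force: [1.8, -2.5, 6.4]
finger_gap: 0.207
gripper_force: 30.0
time: 14.0
eef_pos: [0.5454, -0.005, 0.0468]
eef_rot: [2.06, 2.369, 0.001]
ft_force: [0.9, -3.4, 6.0]
finger_gap: 0.209
gripper_force: 30.0
time: 14.2
eef_pos: [0.5448, -0.001, 0.0467]
eef_rot: [2.06, 2.369, 0.001]
ft_force: [1.1, -4.0, 4.5]
finger_gap: 0.209
gripper_force: 30.0
((-0.047135805419916466, -0.08614426800053465), 0.6875083960533557)
```

```bash
python3 -m crank '[[[-0.06,0.4,0,0,1],[0,0,0,0,1]]]';python3 -m crank '[[[-0.06,0.4,0,0,1],[0,0,0,0,1],[0,0,0,0,1]]]'
python3 - <<'E'
from h import *
c=snap('scene','s8.png'); d=c['color'][...,::-1]
e=cv2.imread('pics/s6.png')
k=lambda a:cv2.resize(a[160:230,300:390],(400,300),interpolation=3)
cv2.imwrite('pics/s8c.png',np.hstack([k(e),k(d)]))
# predicted motion of front-right top edge for lifts
ya=np.radians(97.9);ex=np.array([np.cos(ya),np.sin(ya),0]);ey=np.array([-ex[1],ex[0],0]);o=np.array([.5328,.0798,0])
for y in(-.07,.07):
  X=o-.02*ex+y*ey+[0,0,.08]; print(y,proj(c,X),proj(c,X+[0,0,.006])-proj(c,X))
E
```

```text
time: 14.45
eef_pos: [0.5442, 0.003, 0.0467]
eef_rot: [2.06, 2.369, 0.001]
ft_force: [0.4, -4.3, 4.9]
finger_gap: 0.206
gripper_force: 30.0
time: 14.75
eef_pos: [0.5436, 0.007, 0.0468]
eef_rot: [2.06, 2.369, 0.002]
ft_force: [1.2, -4.5, 6.0]
finger_gap: 0.21
gripper_force: 30.0
-0.07 [348.33471915 202.2207224 ] [ 0.0407669  -1.50047052]
0.07 [305.42376282 191.9930725 ] [-0.07002978 -1.48998078]
```

View pics/s8c.png

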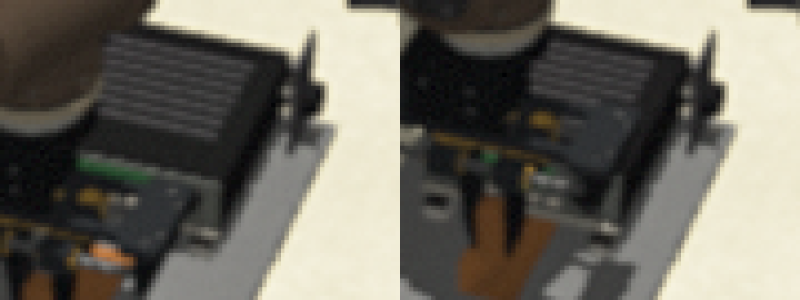

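The wedge is under the bar. The bar's right end appears to have gone up by about 5 px in the crop ((205,238) to (605,232)). I'll quantify this at subpixel level.

```bash
python3 - <<'E'
from h import *
L=lambda f:cv2.GaussianBlur(cv2.imread('pics/'+f),(3,3),0)
def up(a,x0,x1,y0,y1):
    return cv2.resize(cv2.cvtColor(a,cv2.COLOR_BGR2GRAY)[y0:y1,x0:x1],None,fx=8,fy=8,interpolation=3)
def m(A,B,x0,x1,y0,y1,p=3):
    t=up(A,x0,x1,y0,y1); s=up(B,x0-p,x1+p,y0-p,y1+p); r=cv2.matchTemplate(s,t,cv2.TM_CCOEFF_NORMED); _,v,_,l=cv2.minMaxLoc(r); return [l[0]/8-p,l[1]/8-p,round(v,2)]
for A,B in(('s6.png','s8.png'),('scene1.png','s8.png'),('s4.png','s8.png'),('s4.png','s6.png'),('s4.png','s7.png')):
    a,b=L(A),L(B); print(A,B)
    for n,r in dict(corner=(340,352,203,218),edge=(346,360,188,212),backtop=(338,358,166,178),bracket=(362,374,165,195),bar=(336,350,208,219)).items(): print('  ',n,m(a,b,*r))
E
```

```text
s6.png s8.png
   corner [1.0, -1.0, 0.83]
   edge [0.0, 0.0, 0.98]
   backtop [0.0, 0.0, 1.0]
   bracket [0.0, 0.0, 1.0]
   bar [1.0, 0.0, 0.65]
scene1.png s8.png
   corner [1.0, -1.0, 0.89]
   edge [0.0, 0.0, 0.98]
   backtop [0.0, 0.0, 1.0]
   bracket [0.0, 0.0, 1.0]
   bar [0.0, -1.0, 0.75]
s4.png s8.png
   corner [1.0, -1.0, 0.89]
   edge [0.0, 0.0, 0.98]
   backtop [0.0, 0.0, 1.0]
   bracket [0.0, 0.0, 1.0]
   bar [0.0, -1.0, 0.75]
s4.png s6.png
   corner [0.0, 0.0, 0.92]
   edge [0.0, 0.0, 1.0]
   backtop [0.0, 0.0, 1.0]
   bracket [0.0, 0.0, 1.0]
   bar [2.0, 1.0, 0.43]
s4.png s7.png
   corner [0.0, 0.0, 0.91]
   edge [0.0, 0.0, 0.98]
   backtop [0.0, 0.0, 1.0]
   bracket [0.0, 0.0, 1.0]
   bar [0.0, 0.0, 0.75]
```

The front corner rose by about 1 px (2–6 mm), the pose gives about 5.4 mm, and the force onset gives about 4.5 mm. Push 5 mm more to centre in the window.

```bash
python3 -m crank '[[[-0.07,0.5,0,0,1],[0,0,0,0,1],[0,0,0,0,1],[0,0,0,0,1]]]'
python3 - <<'E'
from h import *
snap('scene','s9.png'); w=snap('wrist','w9.png')['color'][...,::-1]; s=bot.sense(); print(s['eef_pos'],s['dq'].round(3) if hasattr(s['dq'],'round') else s['dq'])
d=cv2.imread('pics/s9.png'); k=lambda a:cv2.resize(a[190:230,320:380],(360,240),interpolation=3)
cv2.imwrite('pics/s9c.png',np.vstack([np.hstack([k(cv2.imread('pics/s4.png')),k(d)]),cv2.resize(w[0:300],(720,338))]))
g=lambda f:cv2.imread('pics/'+f,0)
for x in(338,342,346,348): print(x,[g(f)[200:222,x].tolist() for f in('s4.png','s8.png','s9.png')])
E
```

```text
time: 15.2
eef_pos: [0.5429, 0.0121, 0.0468]
eef_rot: [2.06, 2.369, 0.002]
ft_force: [1.4, -3.2, 5.2]
finger_gap: 0.206
gripper_force: 30.0
[0.54287949 0.01207192 0.04672841] [-0.001 -0.001  0.    -0.001  0.001 -0.001]
338 [[87, 77, 61, 53, 44, 36, 32, 29, 40, 50, 59, 94, 108, 83, 64, 63, 70, 85, 109, 134, 140, 139], [44, 53, 58, 55, 46, 36, 37, 46, 52, 53, 75, 86, 74, 65, 61, 63, 62, 62, 61, 69, 65, 76], [64, 81, 72, 48, 33, 27, 30, 48, 50, 56, 79, 84, 73, 64, 62, 63, 64, 64, 64, 61, 76, 121]]
342 [[48, 81, 71, 46, 30, 23, 19, 14, 16, 32, 49, 57, 76, 84, 70, 55, 52, 72, 89, 113, 133, 138], [28, 16, 14, 15, 17, 14, 10, 15, 25, 29, 49, 80, 87, 74, 59, 52, 53, 71, 90, 117, 124, 90], [26, 21, 24, 21, 21, 15, 21, 34, 42, 49, 55, 79, 84, 69, 60, 52, 53, 74, 84, 77, 67, 86]]
346 [[26, 45, 80, 78, 63, 62, 63, 64, 66, 64, 65, 60, 64, 104, 120, 83, 40, 52, 87, 103, 117, 130], [26, 24, 17, 21, 34, 46, 55, 64, 67, 63, 61, 82, 135, 137, 84, 33, 29, 54, 86, 96, 81, 66], [22, 11, 19, 25, 33, 45, 54, 63, 63, 68, 63, 80, 132, 121, 67, 24, 20, 49, 86, 95, 82, 66]]
348 [[33, 42, 66, 72, 65, 62, 60, 58, 59, 59, 57, 56, 54, 75, 113, 96, 68, 72, 89, 115, 130, 137], [26, 49, 55, 58, 63, 67, 60, 63, 60, 62, 60, 52, 76, 113, 91, 59, 59, 75, 89, 114, 109, 78], [30, 46, 54, 61, 64, 66, 62, 62, 60, 62, 56, 54, 77, 82, 62, 51, 58, 76, 81, 76, 66, 62]]
```

View pics/s9c.png

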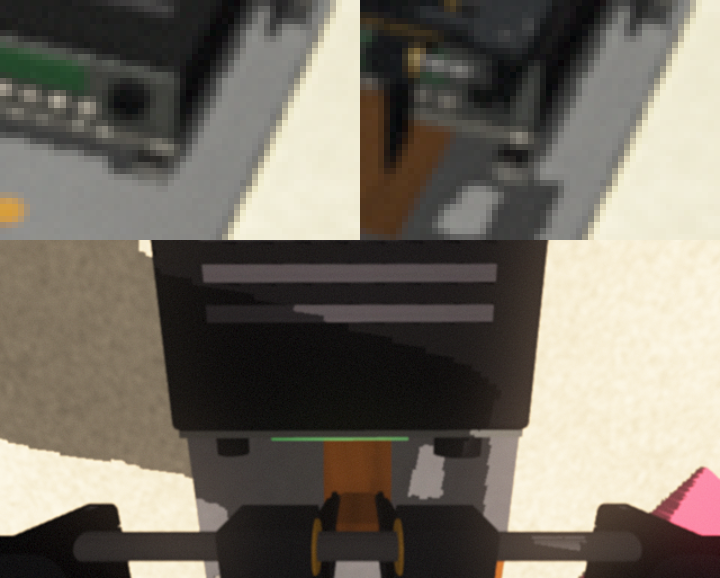

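The bar edge has risen about 1.3 px (about 5.3 mm). The wedge is central under the bar with the gripper clear of the radio. The pin was last seen flush and the mallet upright, so I'm handing in.

```bash
python3 -c "
from station import bot
print(bot.sign_off())"
```

```text
the job is handed in; nothing more can be done
None
```

The job is handed in, though no verdict came back: the pin is flush, the mallet is back upright on the bench, and the gripper is holding the wooden wedge under the bar with the radio's front lifted about 5 to 6 mm by my estimate.

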